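# Loosen the transit lock ring of a laboratory balance and zero it

### The arm

A 6-joint arm with a two-finger parallel gripper is mounted at the origin on the work surface. World frame = base frame: x ahead of the robot, y to its left, z up, the work surface at z = 0. Lengths are in m, angles in rad, forces in N, time in s.
With the tool pointing down it reaches from about 0.35 to 0.95 m from the base axis. Payload 17.4 kg.
Tool frame: the origin (TCP) lies midway between the tips of the shut fingers; the grasp point (between the pads) lies 19 mm behind it; z points along the fingers, y is the line along which they close (so a half turn about z gives the same grasp; the last joint's range is limited). The gripper opens to 93 mm and grips with 3 to 60 N. Pads are 15 mm wide; open, the fingers measure 128 mm over their backs; the gripper's body (75 mm by 188 mm) begins 65 mm behind the grasp point.
Start: joints at [1.127, 0.116, 1.442, -0, 1.584, -0.038], TCP at [0.266, 0.62, 0.219] pointing down, gripper open.
Joint ranges: [-2.83, 2.83], [-0.83, 2.19], [0.07, 2.5], [-1.14, 4.28], [0.01, 3], [-2.97, 2.97]. Speed limits (rad/s): [1.89, 1.89, 2.22, 3.14, 3.14, 3.14].

### API

Orientations are given as [roll, pitch, yaw] about the fixed x, y, z axes, in that order (R = Rz(yaw) Ry(pitch) Rx(roll)).
In Python, from station import * gives the robot as it stands. The module is installed in compiled form; this text tells all that it offers.
- The arm moves only by the shell command python3 -m handwheel 'ROWS' [FORCE]. ROWS is a JSON object of lists of equal length, an entry for each row: "slide": the shift along the world's x, y, z normalised to -1 to 1, where 1 is 0.04 m, a list of three; "dr": the turn, a rotation vector about the world's x, y, z normalised to -1 to 1, where 1 is 4 degrees, a list of three; "jaw": the closure, from -1 (fully open) to 1 (shut). A call has 1 to 12 rows; each row shifts and turns the commanded pose from where the row before left it; what a row does not reach is not made up. A row lasts 1/10 s, in which the tool goes at most 50 mm and 8.59 degrees, less where a joint would pass 70% of its speed; a pose out of reach is approached as far as the arm can. A call with a number of a shift or a turn outside -1 to 1 is refused whole. A call with a gripper value outside its range is refused whole. The fingers move at their own pace and stop on an object; FORCE is the grip in N (left out, the last holds). Time passes only in rows, so rows that do not move let the fingers close. It gives the time, the measured TCP pose, the force, the opening and the grip force at its end, in the units of the state.
- get_obs(): the state, without advancing time (a new reading comes with each control period).
- camera(name): name is "scene" or "top" or "wrist"; returns the picture (400x640x3 uint8, red, green, blue); there is no depth.
- calibration(name): a dict with "vfov" (degrees; the focal length in pixels is half the picture's height over the tangent of half this angle, whatever the lens; pixels are square), "cx", "cy" (the principal point, pixels), "rvec" (rotation vector, rad) and "tvec" (3), from world to camera coordinates, as OpenCV has them; the wrist camera has in their place "tool_from_camera" (4x4, takes a point from camera to tool coordinates, whose origin is the TCP and whose axes are the flange's). Camera axes: x right, y down, z forward; pixel columns grow to the right and rows downward; lengths in m; the calibration is good to about 2 mm. A picture is of the moment at which its call begins: read the wrist's pose just before it. calibration takes no time and is no camera call.
- close_job(): hands the job in; it is judged then, once.
The state is a dict: "t": time; "qpos": joint angles; "joint_vel": joint speeds; "effort": joint torques, N m; "tool_pos": TCP position; "tcp_rot": TCP orientation; "contact_force": force on the tool from outside, world axes, zero at the start; "ft_torque": the same for the moment, N m; "grip_width": finger opening in m; "gripper_force": force on a finger pad.
Only numpy, scipy, OpenCV 4.12 (cv2) and the standard library are available. Lean on these libraries where they do the work, as an engineer would, in place of code of your own. Each camera call takes 0.05 s, during which the arm holds its last target. There are 200 camera calls.

### The job

The balance's pan is held by the knurled lock ring round it, which someone has already begun to loosen: its orange dot already stands part of a turn past the black mark on the deck. With a fingertip against the knurled rim, roll the ring on anticlockwise (seen from above), stroke after stroke, until it is two full turns loose, that is, until the dot comes round to the mark for the second time and stands at it; then press the yellow zero key fully down and let it come up. Grip and lift nothing, and leave the weight on the pan and the things beside the balance where they are.

Things in the scene. Friction and masses are not known exactly. Their poses are not given: they have to be found in the camera images.
- balance: White balance, fixed to the bench, 290 mm long. Origin on the bench top (z = 0) under the lock ring's axis; x points to its rear, y to its left, z up; its keys are at the front (-x). In this frame: a deck round the ring, x -95 to 115 mm, y +-105 mm, top at z = 60 mm; in front of it a lower teal panel, x -175 to -95 mm, top at 35 mm.
- screen_top (a point): Middle of the top edge of the low upright black screen on the deck behind the ring: 166 mm wide, 6 mm thick, top 100 mm above the bench, 80 mm behind the ring's axis. The gap between ring and screen is only 21 mm, so a finger cannot go all the way round: the rim is freely reached from about -115 to +115 degrees either side of the balance's -x direction.
- ring_center (a point): On the vertical axis of the lock ring, level with its top face (z = 86 mm). The ring: a grey metal disc 111 mm across over its ribs (too wide to pinch), 36 upright dark ribs 5 mm thick standing 3.5 mm out of a 104 mm core; the rim spans z = 64 to 86 mm, 4 mm clear of the deck. The steel pan on the same axis does not turn: 76 mm across, top at z = 92 mm.
- lock_ring (a joint): Angle of the lock ring in rad, growing anticlockwise seen from above (loosening). 0 is tight (a stop), dot at the mark; 6.28 is one full turn, dot at the mark again; 12.57 is two full turns. It starts between 2.0 and 4.0 and stops at 15. A dry friction of 0.12 N m (about 2.2 N at the rim) keeps it where it is left.
- ring_dot (a point): Orange dot, 13 mm across, on the top face of the lock ring, 45.5 mm from its axis; it turns with the ring.
- index_mark (a point): Black index bar, 22 x 8 mm, flat on the deck in front of the ring, along the radius, centred 75 mm from the ring's axis towards the front (-x of the balance).
- weight_c (a point): Centre of the small brass weight, 22 mm across and 24 mm high, that stands loose on the pan. It stays where it is.
- beaker_c (a point): Centre (half-way up) of the loose clear glass beaker, 54 mm across, 65 mm high, on the bench beside the balance. It stays where it is.
- dish_c (a point): Centre (half-way up) of the loose greenish glass cup, 56 mm across, 34 mm high, on the bench beside the balance. It stays where it is.
- scoop_grip (a point): Handle of the loose steel scoop, 170 mm long, lying on the bench to the right of the balance. It stays where it is.
- zero_key (a joint): Travel of the yellow key in m: 0 up, 0.005 fully down; a spring brings it up again.
- zero_key_top (a point): Centre of the top of the round yellow zero key, 22 mm across, on the front panel 138 mm in front of the ring's axis; it goes straight down. Fully down is 5 mm and takes 4 N. The flat red squares beside it are only printed.

How it is judged:
On the way, in this order (a step that is already met when the one before it is completed fails the run):
1. the ring passes one full turn (value of joint lock_ring between 6.4 and 9.5 rad).
2. the ring stands two full turns loose, dot at the mark (value of joint lock_ring between 12.266 and 12.866 rad), for 0.3 s.
3. the zero key is pressed fully down (value of joint zero_key above 0.0035 m).
At the end, for the whole second after the job is handed in: The ring stands at two full turns (12.57 rad) within 0.3 rad and is at rest, the yellow key has been pressed at least 3.5 mm after that and is up again (under 1.5 mm), the weight is within 12 mm and the beaker, cup and scoop within 20 mm of where they began (all of step 2 and velocity of joint lock_ring between -0.05 and 0.05 rad/s and value of joint zero_key below 0.0015 m and distance of each of beaker_c, dish_c, scoop_grip from where it was at the start of the episode below 0.02 m and distance of weight_c from where it was at the start of the episode below 0.012 m); the robot touches nothing.
It fails at once if the beaker, cup or scoop is lifted, carried or knocked away (distance of any of beaker_c, dish_c, scoop_grip from where it was at the start of the episode above 0.03 m).
It fails at once if the weight on the pan is lifted or pushed about (distance of weight_c from where it was at the start of the episode above 0.015 m).
It also fails if it takes over 72 s, if anything falls off the work surface, if the arm or the gripper's body presses on something with over 40 N, if the wrist force passes 120 N, or if a joint passes its speed limit or range.

## Working session

There is one attempt and no reset: what is moved stays moved. The work goes in short steps, Python scripts to look and compute and a shell command to move; the robot and the scene stay as the last step left them, time stands still between calls to the robot, and variables do not carry over. Pictures are saved under pics/ and viewed, at most 10 in all, crops included, and the job is handed in when it is done.

```bash
mkdir -p pics; python3 - <<'E'
from station import *
import cv2
o=get_obs();print({k:(v if not hasattr(v,'round') else v) for k,v in o.items()})
for n in ("top","scene","wrist"):
    print(n,calibration(n))
    cv2.imwrite(f"pics/{n}0.png",camera(n)[:,:,::-1])
E
```

```text
{'t': 0.0, 'qpos': array([ 1.12723038e+00,  1.16503984e-01,  1.44227807e+00,  1.49941136e-05,
        1.58402122e+00, -3.78436781e-02]), 'joint_vel': array([-0.00089724,  0.00039628, -0.00226852,  0.00166812,  0.00083376,
        0.00072063]), 'effort': array([ 3.05011432e-03, -7.21269608e+01, -6.22607231e+01,  7.80552020e-02,
        2.40594288e-02, -8.63798232e-05]), 'tool_pos': array([0.26634952, 0.61999425, 0.2178851 ]), 'tcp_rot': array([-3.14038347e+00, -6.07855487e-05,  2.73587054e+00]), 'contact_force': array([-0.25487692, -0.17040766, -0.14269573]), 'ft_torque': array([-0.00569046, -0.02103461,  0.03523587]), 'gripper_force': 0.0, 'grip_width': 0.0925066924945867}
top {'vfov': 56.39542606552954, 'cx': 315.27457688989995, 'cy': 198.01928155242544, 'rvec': array([ 2.14526455, -2.1388258 ,  0.19425521]), 'tvec': array([-0.01707067,  0.56628569,  0.90213514])}
scene {'vfov': 57.662709566494335, 'cx': 317.8584085558518, 'cy': 199.83153919334893, 'rvec': array([ 2.39908008,  1.10816707, -0.30721086]), 'tvec': array([-0.36200094, -0.34480423,  0.99698521])}
wrist {'vfov': 65.95059426119383, 'cx': 323.3516606139066, 'cy': 202.96358516447273, 'tool_from_camera': array([[-1.33641015e-04, -9.70823501e-01, -2.39795145e-01,
         6.58489068e-02],
       [ 9.99999685e-01,  5.79655847e-05, -7.91989864e-04,
        -1.81632659e-04],
       [ 7.82782239e-04, -2.39795175e-01,  9.70823187e-01,
        -1.67058799e-01],
       [ 0.00000000e+00,  0.00000000e+00,  0.00000000e+00,
         1.00000000e+00]])}
```

View pics/top0.png

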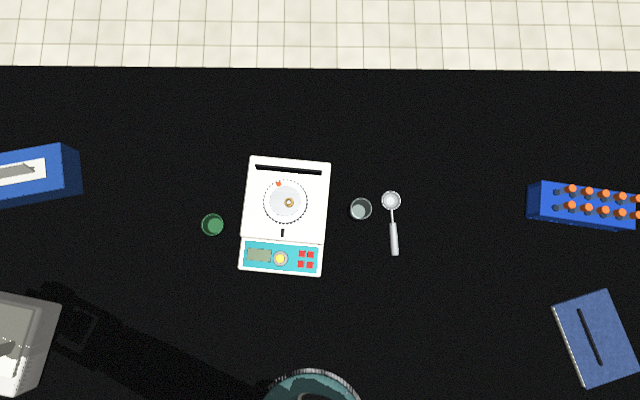

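View pics/scene0.png

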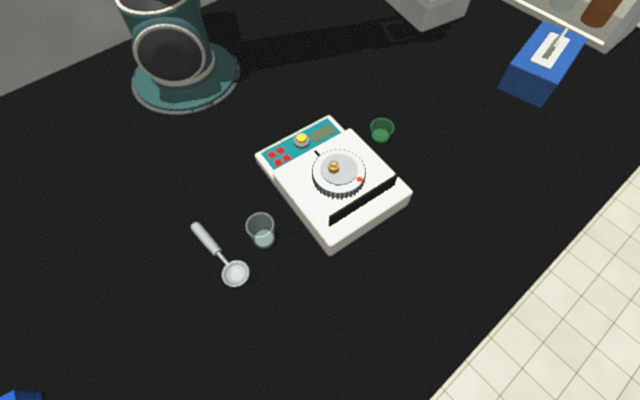

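The top view shows the ring near (285,201), the dot (278,184), the mark (282,233) and the key (280,258). The beaker (361,209) and scoop are on the right, the cup (212,225) on the left. The scene view shows the same things: dot (360,180), key (301,139), mark (318,154).

```bash
cat > h.py <<'E'
import numpy as np, cv2
from station import *
from scipy.spatial.transform import Rotation as R
def cam(n,o=None):
    c=calibration(n); f=200/np.tan(np.radians(c["vfov"]/2))
    K=np.array([[f,0,c["cx"]],[0,f,c["cy"]],[0,0,1]])
    if "rvec" in c:
        Rm=cv2.Rodrigues(c["rvec"])[0].T; p=-Rm@c["tvec"]
    else:
        T=c["tool_from_camera"]; Rt=R.from_euler("xyz",o["tcp_rot"]).as_matrix()
        Rm=Rt@T[:3,:3]; p=o["tool_pos"]+Rt@T[:3,3]
    return K,Rm,p
def ray(C,uv):
    K,Rm,p=C; d=Rm@np.linalg.solve(K,[uv[0],uv[1],1.]); return p,d/np.linalg.norm(d)
def plane(C,uv,z):
    p,d=ray(C,uv); return p+d*(z-p[2])/d[2]
def tri(rs):
    A=sum(np.eye(3)-np.outer(d,d) for p,d in rs); b=sum((np.eye(3)-np.outer(d,d))@p for p,d in rs)
    return np.linalg.solve(A,b)
def blob(mask,near,r):
    m=np.zeros(mask.shape,np.uint8); cv2.circle(m,near,r,255,-1)
    m&=mask; k,l,s,c=cv2.connectedComponentsWithStats(m)
    i=1+np.argmax(s[1:,4]); return c[i],s[i,4]
def hsv(im): return cv2.cvtColor(im,cv2.COLOR_RGB2HSV)
yellow=lambda h:cv2.inRange(h,(22,110,120),(36,255,255))
orange=lambda h:cv2.inRange(h,(0,110,120),(16,255,255))
dark=lambda h:cv2.inRange(h,(0,0,0),(180,255,80))
E
python3 - <<'E'
from h import *
np.set_printoptions(precision=4,suppress=True)
im={n:hsv(cv2.imread(f"pics/{n}0.png")[:,:,::-1].copy()) for n in("top","scene")}
C={n:cam(n) for n in im}
for nm,f,nt,ns,r,z in (("key",yellow,(280,258),(301,139),9,.045),("dot",orange,(278,184),(360,180),7,.086),("mark",dark,(282,233),(318,154),7,.06)):
    a,sa=blob(f(im["top"]),nt,r); b,sb=blob(f(im["scene"]),ns,r)
    print(nm,a,sa,b,sb,"tri",tri([ray(C["top"],a),ray(C["scene"],b)]),plane(C["top"],a,z),plane(C["scene"],b,z))
w=cv2.inRange(im["top"],(0,0,150),(180,60,255)); w[:140]=0;w[290:]=0;w[:,:230]=0;w[:,340:]=0
print("deck box",[plane(C["top"],p,.06) for p in cv2.boxPoints(cv2.minAreaRect(cv2.findNonZero(w)))])
for p in((361,209),(212,225),(391,200),(394,250)):print(plane(C["top"],p,.03))
E
```

```text
key [279.3636 257.9091] 44 [301.1618 137.75  ] 68 tri [0.4157 0.0729 0.0512] [0.4157 0.0734 0.045 ] [0.4114 0.076  0.045 ]
dot [277.9444 183.2778] 18 [359.5   179.125] 24 tri [0.5961 0.0768 0.0858] [0.5961 0.0768 0.086 ] [0.5961 0.0766 0.086 ]
mark [281.7059 232.3529] 17 [316.7143 153.1429] 7 tri [0.4775 0.067  0.061 ] [0.4779 0.0675 0.06  ] [0.4767 0.067  0.06  ]
deck box [array([0.3889, 0.1756, 0.06  ]), array([0.6762, 0.1583, 0.06  ]), array([ 0.6565, -0.0559,  0.06  ]), array([ 0.3701, -0.0279,  0.06  ])]
[ 0.5409 -0.1338  0.03  ]
[0.4983 0.2475 0.03  ]
[ 0.5648 -0.2123  0.03  ]
[ 0.4362 -0.2159  0.03  ]
```

View pics/wrist0.png

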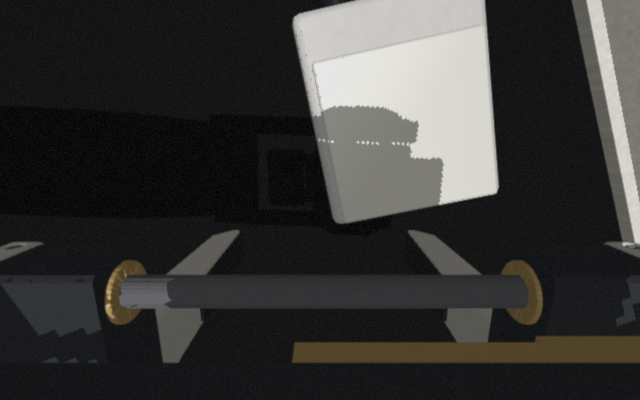

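The wrist view shows the open fingers (grey plates at about (200,300) and (450,300)) above the grey box on the left. Next I lift, move over the balance and shut the fingers.

```bash
python3 -m handwheel '{"slide":[[0,0,1],[0,0,1],[0,-1,0],[0,-1,0],[0,-1,0],[0,-1,0],[0,-1,0],[0,-1,0],[0,-1,0],[0,-1,0],[0,-1,0],[0,-1,0]],"dr":[[0,0,0],[0,0,0],[0,0,1],[0,0,1],[0,0,1],[0,0,1],[0,0,0.5],[0,0,0],[0,0,0],[0,0,0],[0,0,0],[0,0,0]],"jaw":[1,1,1,1,1,1,1,1,1,1,1,1]}' 20
python3 -m handwheel '{"slide":[[1,-1,0],[1,-1,0],[1,-1,0],[0.5,-0.75,0],[0,0,0],[0,0,0]],"dr":[[0,0,0],[0,0,0],[0,0,0],[0,0,0],[0,0,0],[0,0,0]],"jaw":[1,1,1,1,1,1]}' 
python3 - <<'E'
from h import *
o=get_obs(); print(o); 
cv2.imwrite("pics/w1.png",camera("wrist")[:,:,::-1]); cv2.imwrite("pics/s1.png",cv2.resize(camera("scene")[60:260,160:460,::-1],None,fx=2.6,fy=2.6))
E
```

```text
t: 1.35
tool_pos: [0.2659, 0.2188, 0.2985]
tcp_rot: [3.142, 0.0, 3.051]
contact_force: [0.6, -0.7, 0.1]
grip_width: 0.0026
gripper_force: 0.0
t: 1.95
tool_pos: [0.3909, 0.0856, 0.2984]
tcp_rot: [-3.142, -0.001, 3.048]
contact_force: [0.4, 0.3, 0.5]
grip_width: 0.0008
gripper_force: 0.0
{'t': 1.95, 'qpos': array([ 1.51636995e-01, -5.06561289e-01,  1.84897215e+00,  1.98128596e-04,
        1.79998845e+00, -1.32533602e+00]), 'joint_vel': array([ 0.0438447 , -0.01555931,  0.00467042,  0.00168705,  0.00178048,
        0.00813453]), 'effort': array([-3.19940127e+00, -1.95723259e+01, -6.24597716e+01, -1.43075245e-01,
       -2.77763908e-02, -3.20920805e-01]), 'tool_pos': array([0.39090096, 0.08558861, 0.29836593]), 'tcp_rot': array([-3.14158383e+00, -8.29366007e-04,  3.04781427e+00]), 'contact_force': array([0.41744589, 0.28636858, 0.51677005]), 'ft_torque': array([ 0.05594166,  0.0412617 , -0.03719144]), 'gripper_force': 0.0, 'grip_width': 0.0008005473028034845}
```

View pics/w1.png

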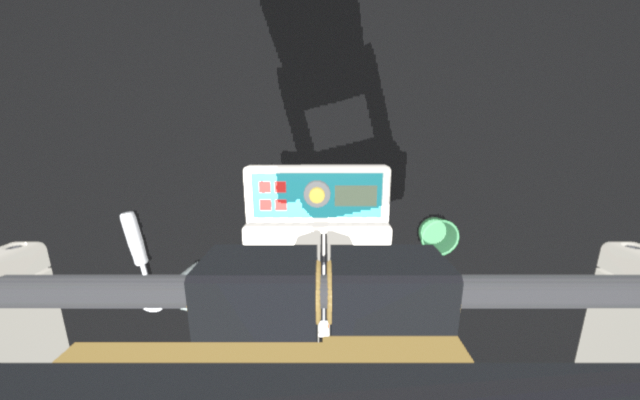

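The wrist view shows the front panel with the key at (317,195) and the shut fingers at about (323,300). The ring is hidden behind the gripper. I'll check the finger shape in the scene crop.

View pics/s1.png

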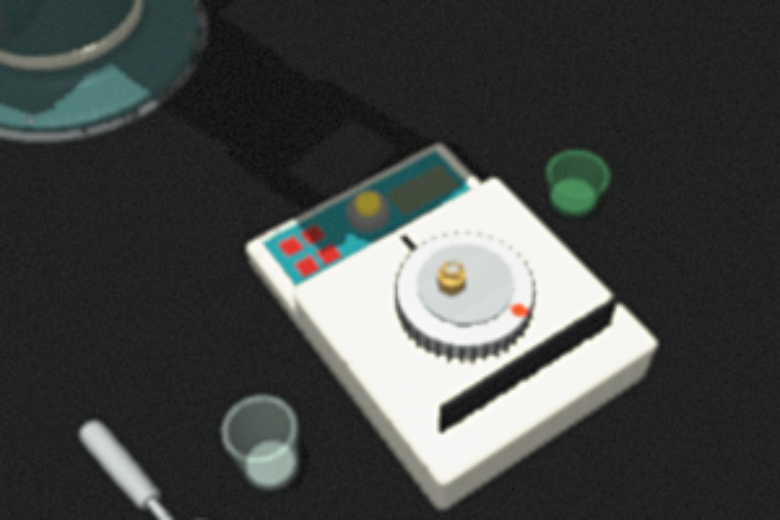

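The crop shows the ring, its dot at (519,310) and the mark at (407,243). The arm itself isn't rendered in this camera, so nothing hides the ring. Next: fit the ring centre and inspect the fingertip.

```bash
python3 - <<'E'
from h import *
from scipy.optimize import least_squares
np.set_printoptions(precision=4,suppress=True)
for n in("top","scene"):
    C=cam(n); g=cv2.cvtColor(cv2.imread(f"pics/{n}0.png"),cv2.COLOR_BGR2GRAY)
    P=[];
    for v,u in np.argwhere(g<125):
        p=plane(C,(u,v),.086)[:2]
        r=np.hypot(*(p-[.552,.060]))
        if .047<r<.062: P.append(p)
    P=np.array(P)
    f=least_squares(lambda q:np.hypot(*(P-q[:2]).T)-q[2],[.552,.06,.054],loss="soft_l1",f_scale=.002)
    print(n,len(P),f.x)
o=get_obs();c=calibration("wrist");K,_,_=cam("wrist",o);T=np.linalg.inv(c["tool_from_camera"])
for p in([0,0,0],[0,0,-.019],[0,.0175,0],[.0075,0,0],[-.0075,0,0],[.0075,.0175,-.019],[0,.0175,-.05]):
    q=K@(T@np.r_[p,1])[:3]; print(p,q[:2]/q[2])
cv2.imwrite("pics/w1c.png",cv2.resize(cv2.imread("pics/w1.png")[220:350,230:420],None,fx=4,fy=4))
E
```

```text
top 24 [0.5515 0.0596 0.053 ]
scene 204 [0.5537 0.0581 0.0559]
[0, 0, 0] [323.9458 244.4814]
[0, 0, -0.019] [323.9832 258.0764]
[0, 0.0175, 0] [354.2581 244.4872]
[0.0075, 0, 0] [323.9501 232.1645]
[-0.0075, 0, 0] [323.9415 256.5522]
[0.0075, 0.0175, -0.019] [358.1913 244.4804]
[0, 0.0175, -0.05] [365.7492 288.5894]
```

View pics/w1c.png

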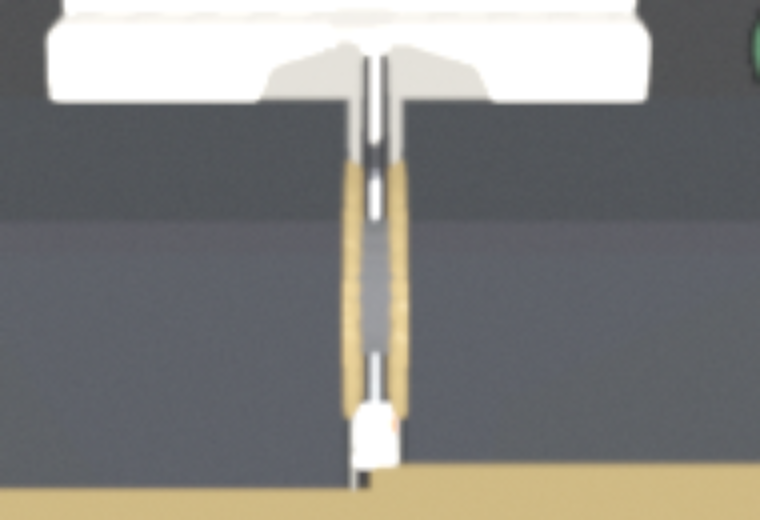

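The crop shows the shut fingertips: bevelled at the ends, about 32 mm across along y and 15 mm along x. Next I go to the ring's left side and descend beside the rim.

```bash
python3 -m handwheel '{"slide":[[1,0.2,0],[1,0.2,0],[1,0.25,0],[1,0.25,0],[0.92,0.3,0],[0,0,-1],[0,0,-1],[0,0,-1],[0,0,-1],[0,0,-1],[0,0,-0.8],[0,0,0]],"dr":[[0,0,0],[0,0,0],[0,0,0],[0,0,0],[0,0,0],[0,0,0],[0,0,0],[0,0,0],[0,0,0],[0,0,0],[0,0,0],[0,0,0]],"jaw":[1,1,1,1,1,1,1,1,1,1,1,1]}'
cat > path.py <<'E'
import sys; from h import *
np.set_printoptions(precision=3,suppress=True)
c=np.array([.552,.0592]); b=np.radians(-5.4); B=np.array([[np.cos(b),-np.sin(b)],[np.sin(b),np.cos(b)]])
HX,HY=.0165,.0075
def tcp(phi,d):
    n=-np.array([np.cos(np.radians(phi)),np.sin(np.radians(phi))])
    return c+B@(n*(.0555-d)+np.array([np.sign(n[0])*HX if abs(n[0])>1e-6 else 0,np.clip(n[1]*1e3,-1,1)*HY]))
def path(phis,d):
    P=np.array([tcp(p,d) for p in phis]); p0=get_obs()["tool_pos"][:2]
    print("from",p0); print(P); print((np.diff(np.vstack([p0,P]),axis=0)/.04).round(2).tolist())
def dot():
    for n in("top","scene"):
        C=cam(n);h=hsv(camera(n));o=orange(h);K,Rm,p=C
        best=None;k,l,s,ce=cv2.connectedComponentsWithStats(o)
        for i in range(1,k):
            w=plane(C,ce[i],.086)[:2]-c
            if .038<np.hypot(*w)<.053: 
                q=B.T@w; print(n,"dot deg",np.degrees(np.arctan2(-q[1],-q[0]))%360,"r",np.hypot(*w),s[i,4])
E
python3 - <<'E'
from path import *
dot(); print(get_obs()["tool_pos"],get_obs()["tcp_rot"]); path([-100],0);path([-100],.002)
E
```

```text
t: 3.25
tool_pos: [0.5856, 0.1355, 0.0631]
tcp_rot: [-3.141, -0.004, 3.052]
contact_force: [1.0, -0.8, -0.6]
grip_width: 0.0008
gripper_force: 0.0
scene dot deg 206.83720853385026 r 0.04663014463939991 24
[0.587 0.135 0.067] [-3.142 -0.     3.052]
from [0.587 0.135]
[[0.584 0.119]]
[[-0.08, -0.42]]
from [0.587 0.135]
[[0.583 0.117]]
[[-0.1, -0.47]]
```

```bash
for r in '[-0.05,-0.35,0],[0,0,0]' '[0,-0.07,0],[0,0,0]' '[0,-0.07,0],[0,0,0]' ; do :; done
python3 -m handwheel '{"slide":[[-0.05,-0.38,0],[0,0,0]],"dr":[[0,0,0],[0,0,0]],"jaw":[1,1]}'
python3 -m handwheel '{"slide":[[0,-0.05,0],[0,0,0]],"dr":[[0,0,0],[0,0,0]],"jaw":[1,1]}'
python3 -m handwheel '{"slide":[[0,-0.05,0],[0,0,0]],"dr":[[0,0,0],[0,0,0]],"jaw":[1,1]}'
```

```text
t: 3.55
tool_pos: [0.5873, 0.1204, 0.0686]
tcp_rot: [3.136, 0.006, 3.051]
contact_force: [12.8, 17.5, -5.5]
grip_width: 0.0007
gripper_force: 17.3
t: 3.75
tool_pos: [0.5879, 0.1199, 0.0688]
tcp_rot: [3.134, 0.007, 3.051]
contact_force: [19.1, 28.7, -10.5]
grip_width: 0.0005
gripper_force: 21.3
t: 3.95
tool_pos: [0.5886, 0.1192, 0.069]
tcp_rot: [3.131, 0.008, 3.051]
contact_force: [25.5, 39.9, -14.1]
grip_width: 0.0005
gripper_force: 25.5
```

```bash
python3 - <<'E'
from path import *
P=np.array([tcp(p,0) for p in range(-100,111,10)]);print(P[0]);
for p,r in zip(range(-90,111,10),(np.diff(P,axis=0)/.04).round(2).tolist()): print(p,r)
E
```

```text
[0.584 0.119]
-90 [-0.65, 0.08]
-80 [-0.65, 0.04]
-70 [-0.24, -0.04]
-60 [-0.23, -0.08]
-50 [-0.21, -0.12]
-40 [-0.19, -0.15]
-30 [-0.16, -0.18]
-20 [-0.12, -0.21]
-10 [-0.08, -0.23]
0 [-0.06, -0.42]
10 [-0.02, -0.43]
20 [0.04, -0.24]
30 [0.08, -0.23]
40 [0.12, -0.21]
50 [0.15, -0.19]
60 [0.18, -0.16]
70 [0.21, -0.12]
80 [0.23, -0.08]
90 [0.65, -0.08]
100 [0.65, -0.04]
110 [0.24, 0.04]
```

```bash
python3 -m handwheel '{"slide":[[0,0.07,0],[-0.33,0.04,0],[-0.32,0.04,0],[-0.33,0.02,0],[-0.32,0.02,0],[-0.24,-0.04,0],[-0.23,-0.08,0],[-0.21,-0.12,0]],"dr":[[0,0,0],[0,0,0],[0,0,0],[0,0,0],[0,0,0],[0,0,0],[0,0,0],[0,0,0]],"jaw":[1,1,1,1,1,1,1,1]}'
python3 - <<'E'
from path import *
dot(); path([-50],0)
E
```

```text
t: 4.75
tool_pos: [0.5056, 0.1146, 0.0686]
tcp_rot: [3.138, 0.0, 3.052]
contact_force: [-3.7, 7.7, 4.7]
grip_width: 0.0004
gripper_force: 3.7
scene dot deg 298.0729286992018 r 0.04758058074413452 20
from [0.505 0.114]
[[0.505 0.114]]
[[-0.01, 0.01]]
```

```bash
python3 -m handwheel '{"slide":[[-0.16,-0.18,0],[-0.15,-0.19,0],[-0.12,-0.21,0],[-0.08,-0.23,0],[-0.03,-0.21,0],[-0.03,-0.21,0],[-0.01,-0.21,0],[-0.01,-0.21,0],[0.04,-0.24,0],[0.08,-0.22,0],[0.12,-0.2,0]],"dr":[[0,0,0],[0,0,0],[0,0,0],[0,0,0],[0,0,0],[0,0,0],[0,0,0],[0,0,0],[0,0,0],[0,0,0],[0,0,0]],"jaw":[1,1,1,1,1,1,1,1,1,1,1]}'
python3 - <<'E'
from path import *
dot(); path([40],0)
E
```

```text
t: 5.95
tool_pos: [0.4928, 0.0197, 0.0667]
tcp_rot: [3.142, 0.0, 3.05]
contact_force: [-0.1, -0.5, 0.1]
grip_width: 0.0005
gripper_force: 0.0
scene dot deg 321.47156158778415 r 0.04706312605044215 19
from [0.493 0.02 ]
[[0.489 0.022]]
[[-0.1, 0.06]]
```

```bash
for i in 1; do :; done
python3 -m handwheel '{"slide":[[-0.05,0.38,0],[0.05,0,0],[0,0,0]],"dr":[[0,0,0],[0,0,0],[0,0,0]],"jaw":[1,1,1]}'
python3 -m handwheel '{"slide":[[0.05,0,0],[0,0,0]],"dr":[[0,0,0],[0,0,0]],"jaw":[1,1]}'
python3 -m handwheel '{"slide":[[0.05,0,0],[0,0,0]],"dr":[[0,0,0],[0,0,0]],"jaw":[1,1]}'
python3 -m handwheel '{"slide":[[0.05,0,0],[0,0,0]],"dr":[[0,0,0],[0,0,0]],"jaw":[1,1]}'
```

```text
t: 6.35
tool_pos: [0.4904, 0.0356, 0.0663]
tcp_rot: [-3.14, -0.006, 3.051]
contact_force: [-23.1, -5.3, 12.8]
grip_width: 0.0003
gripper_force: 13.2
t: 6.55
tool_pos: [0.491, 0.0349, 0.0662]
tcp_rot: [-3.138, -0.01, 3.05]
contact_force: [-39.6, -11.1, 22.3]
grip_width: 0.0
gripper_force: 21.2
t: 6.75
tool_pos: [0.4915, 0.0342, 0.0661]
tcp_rot: [-3.137, -0.014, 3.05]
contact_force: [-55.8, -16.9, 32.4]
grip_width: 0.0003
gripper_force: 29.6
t: 6.95
tool_pos: [0.492, 0.0336, 0.066]
tcp_rot: [-3.135, -0.017, 3.05]
contact_force: [-71.6, -23.6, 41.7]
grip_width: 0.0002
gripper_force: 37.8
```

```bash
sed -i 's/c=np.array.*; b=/c=np.array([.5535,.0617]); b=/; s/HX,HY=.*/HX,HY=.0150,.0085/' path.py
python3 -m handwheel '{"slide":[[-0.2,0.01,0],[0,0,0]],"dr":[[0,0,0],[0,0,0]],"jaw":[1,1]}'
python3 - <<'E'
from path import *
dot(); path([20,25,30],0);
P=np.array([tcp(p,0) for p in range(-110,121,10)]);
for p,q,r in zip(range(-110,121,10),P,(np.diff(P,axis=0)/.04).round(2).tolist()): print(p,q,r)
E
```

```text
t: 7.15
tool_pos: [0.4893, 0.0358, 0.0664]
tcp_rot: [-3.141, -0.002, 3.05]
contact_force: [-3.5, -4.1, 0.2]
grip_width: 0.0004
gripper_force: 1.6
scene dot deg 312.3217953528099 r 0.04651183178791488 19
from [0.49  0.036]
[[0.484 0.041]
 [0.485 0.036]
 [0.487 0.032]]
[[-0.14, 0.12], [0.04, -0.12], [0.05, -0.11]]
-110 [0.593 0.119] [-0.23, 0.08]
-100 [0.584 0.122] [-0.61, 0.08]
-90 [0.56  0.125] [-0.62, 0.04]
-80 [0.535 0.127] [-0.24, -0.04]
-70 [0.525 0.125] [-0.23, -0.08]
-60 [0.516 0.122] [-0.21, -0.12]
-50 [0.508 0.117] [-0.19, -0.15]
-40 [0.5   0.111] [-0.16, -0.18]
-30 [0.494 0.104] [-0.12, -0.21]
-20 [0.489 0.095] [-0.08, -0.23]
-10 [0.486 0.086] [-0.06, -0.45]
0 [0.483 0.068] [-0.02, -0.45]
10 [0.482 0.05 ] [0.04, -0.24]
20 [0.484 0.041] [0.08, -0.23]
30 [0.487 0.032] [0.12, -0.21]
40 [0.492 0.023] [0.15, -0.19]
50 [0.498 0.016] [0.18, -0.16]
60 [0.506 0.009] [0.21, -0.12]
70 [0.514 0.005] [0.23, -0.08]
80 [0.523 0.001] [0.61, -0.08]
90 [ 0.547 -0.002] [0.62, -0.04]
100 [ 0.572 -0.003] [0.24, 0.04]
110 [ 0.582 -0.002] [0.23, 0.08]
```

```bash
python3 -m handwheel '{"slide":[[0.1,-0.06,0],[0.1,-0.16,0],[0.15,-0.19,0],[0.18,-0.16,0],[0.21,-0.12,0],[0.23,-0.08,0],[0,0,0]],"dr":[[0,0,0],[0,0,0],[0,0,0],[0,0,0],[0,0,0],[0,0,0],[0,0,0]],"jaw":[1,1,1,1,1,1,1]}'
python3 - <<'E'
from path import *
dot(); path([80],0);
E
```

```text
t: 7.95
tool_pos: [0.5268, -0.003, 0.0661]
tcp_rot: [-3.124, -0.007, 3.048]
contact_force: [-30.3, -75.0, 15.3]
grip_width: 0.0006
gripper_force: 39.5
top dot deg 10.10673882623619 r 0.04708411744388025 21
from [ 0.527 -0.003]
[[0.523 0.001]]
[[-0.09, 0.1]]
```

```bash
sed -i 's/c=np.array.*; b=/c=np.array([.553,.0600]); b=/; s/HX,HY=.*/HX,HY=.0115,.0100/' path.py
python3 -m handwheel '{"slide":[[0.1,-0.16,0],[0.25,-0.03,0],[0.25,-0.01,0],[0.25,0.01,0],[0.25,0.02,0],[0,0,0]],"dr":[[0,0,0],[0,0,0],[0,0,0],[0,0,0],[0,0,0],[0,0,0]],"jaw":[1,1,1,1,1,1]}'
python3 - <<'E'
from path import *
dot(); path([100,110],0);
E
```

```text
t: 8.65
tool_pos: [0.5753, -0.0059, 0.0666]
tcp_rot: [-3.134, 0.004, 3.049]
contact_force: [15.3, -37.4, -8.4]
grip_width: 0.0002
gripper_force: 17.7
top dot deg 59.781322867398224 r 0.04586353992317849 18
from [ 0.575 -0.006]
[[ 0.568 -0.006]
 [ 0.577 -0.005]]
[[-0.18, -0.01], [0.24, 0.04]]
```

```bash
python3 -m handwheel '{"slide":[[0,-0.5,0],[0,0,1],[0,0,1],[0.1,1,0],[0.1,1,0],[0.1,1,0],[0.1,0.95,0],[0,0,0],[0,0,-1],[0,0,-1],[0,0,0],[0,0,0]],"dr":[[0,0,0],[0,0,0],[0,0,0],[0,0,0],[0,0,0],[0,0,0],[0,0,0],[0,0,0],[0,0,0],[0,0,0],[0,0,0],[0,0,0]],"jaw":[1,1,1,1,1,1,1,1,1,1,1,1]}'
python3 - <<'E'
from path import *
dot(); path([-110],0);print(get_obs()["tool_pos"])
P=np.array([tcp(p,0.0015) for p in range(-110,121,10)]);
for p,q,r in zip(range(-110,121,10),P,(np.diff(P,axis=0)/.04).round(2).tolist()): print(p,q,r)
E
```

```text
t: 9.95
tool_pos: [0.5889, 0.1361, 0.066]
tcp_rot: [-3.141, -0.002, 3.05]
contact_force: [0.7, 0.6, -0.2]
grip_width: 0.0006
gripper_force: 0.0
top dot deg 59.43463356702288 r 0.04640216300376172 18
scene dot deg 59.03851078326412 r 0.04668435252678486 22
from [0.589 0.136]
[[0.589 0.119]]
[[-0.01, -0.43]]
[0.589 0.136 0.067]
-110 [0.589 0.118] [-0.22, 0.08]
-100 [0.58  0.121] [-0.52, 0.07]
-90 [0.559 0.124] [-0.52, 0.03]
-80 [0.538 0.125] [-0.23, -0.04]
-70 [0.529 0.123] [-0.22, -0.08]
-60 [0.52 0.12] [-0.2, -0.12]
-50 [0.512 0.115] [-0.18, -0.15]
-40 [0.505 0.109] [-0.15, -0.18]
-30 [0.498 0.102] [-0.12, -0.2]
-20 [0.494 0.094] [-0.08, -0.22]
-10 [0.49  0.085] [-0.07, -0.48]
0 [0.488 0.066] [-0.03, -0.48]
10 [0.487 0.047] [0.04, -0.23]
20 [0.488 0.038] [0.08, -0.22]
30 [0.492 0.029] [0.12, -0.2]
40 [0.496 0.02 ] [0.15, -0.18]
50 [0.502 0.013] [0.18, -0.15]
60 [0.509 0.007] [0.2, -0.12]
70 [0.517 0.002] [0.22, -0.08]
80 [ 0.526 -0.001] [0.52, -0.07]
90 [ 0.547 -0.004] [0.52, -0.03]
100 [ 0.568 -0.005] [0.23, 0.04]
110 [ 0.577 -0.003] [0.22, 0.08]
```

```bash
python3 -m handwheel '{"slide":[[0,-0.46,0],[-0.22,0.08,0],[-0.26,0.03,0],[-0.26,0.03,0],[-0.26,0.02,0],[-0.26,0.01,0],[-0.23,-0.04,0],[-0.22,-0.08,0],[-0.2,-0.12,0],[-0.18,-0.15,0]],"dr":[[0,0,0],[0,0,0],[0,0,0],[0,0,0],[0,0,0],[0,0,0],[0,0,0],[0,0,0],[0,0,0],[0,0,0]],"jaw":[1,1,1,1,1,1,1,1,1,1]}'
python3 - <<'E'
from path import *
dot(); path([-40],0.0015)
E
```

```text
t: 11.05
tool_pos: [0.5055, 0.1108, 0.0685]
tcp_rot: [3.138, 0.001, 3.051]
contact_force: [-4.7, 8.7, 7.9]
grip_width: 0.0006
gripper_force: 6.2
top dot deg 153.05609757445166 r 0.04595465186082021 17
scene dot deg 154.15085049962408 r 0.04614331524633492 25
from [0.505 0.11 ]
[[0.505 0.109]]
[[-0.01, -0.01]]
```

```bash
python3 -m handwheel '{"slide":[[-0.12,-0.2,0],[-0.1,-0.21,0],[-0.06,-0.22,0],[-0.02,-0.24,0],[-0.02,-0.24,0],[-0.01,-0.24,0],[-0.01,-0.24,0],[0.04,-0.23,0],[0.08,-0.22,0],[0.12,-0.2,0]],"dr":[[0,0,0],[0,0,0],[0,0,0],[0,0,0],[0,0,0],[0,0,0],[0,0,0],[0,0,0],[0,0,0],[0,0,0]],"jaw":[1,1,1,1,1,1,1,1,1,1]}'
python3 - <<'E'
from path import *
dot(); path([40],0.0015)
E
```

```text
t: 12.15
tool_pos: [0.4984, 0.0174, 0.0672]
tcp_rot: [-3.137, -0.008, 3.05]
contact_force: [-25.7, -13.9, 11.4]
grip_width: 0.0001
gripper_force: 11.9
scene dot deg 261.7099246501811 r 0.046173056992714005 21
from [0.5   0.017]
[[0.496 0.02 ]]
[[-0.09, 0.08]]
```

```bash
python3 -m handwheel '{"slide":[[0.15,-0.18,0],[0.18,-0.16,0],[0.2,-0.13,0],[0.22,-0.1,0],[0.26,-0.06,0],[0.26,-0.03,0],[0.26,-0.02,0],[0.26,-0.01,0],[0,0,0]],"dr":[[0,0,0],[0,0,0],[0,0,0],[0,0,0],[0,0,0],[0,0,0],[0,0,0],[0,0,0],[0,0,0]],"jaw":[1,1,1,1,1,1,1,1,1]}'
python3 - <<'E'
from path import *
dot(); path([100,110],0.0015)
E
```

```text
t: 13.15
tool_pos: [0.5741, -0.0082, 0.0671]
tcp_rot: [3.141, 0.001, 3.05]
contact_force: [0.3, 0.1, 0.5]
grip_width: 0.0006
gripper_force: 0.0
from [ 0.573 -0.008]
[[ 0.568 -0.005]
 [ 0.577 -0.003]]
[[-0.13, 0.08], [0.23, 0.04]]
```

```bash
python3 -m handwheel '{"slide":[[0,-0.4,0],[0,0,1],[0,0,1],[0,-1,0],[0,0,0]],"dr":[[0,0,0],[0,0,0],[0,0,0],[0,0,0],[0,0,0]],"jaw":[1,1,1,1,1]}'
python3 - <<'E'
from path import *
dot()
a=[cv2.resize(camera("scene")[130:220,280:400,::-1],None,fx=4,fy=4),cv2.resize(camera("top")[150:240,230:310,::-1],None,fx=4,fy=4)]
cv2.imwrite("pics/d.png",np.hstack(a))
E
```

```text
t: 13.75
tool_pos: [0.5733, -0.0672, 0.1483]
tcp_rot: [-3.14, 0.003, 3.048]
contact_force: [-0.6, 0.1, -0.4]
grip_width: 0.0004
gripper_force: 0.0
top dot deg 341.46544976763994 r 0.04603270726086595 19
scene dot deg 342.0007289832033 r 0.04720915297450852 14
```

View pics/d.png

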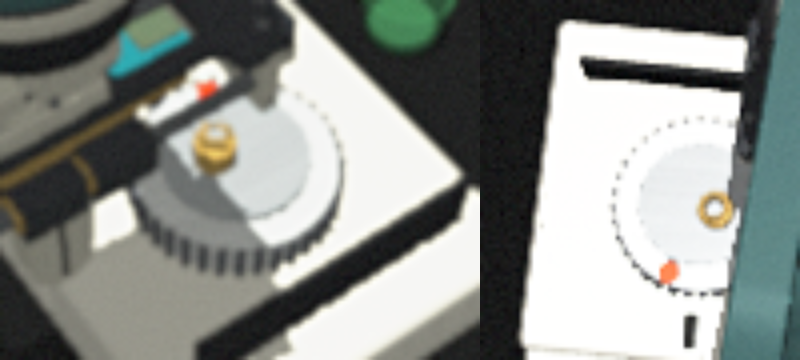

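Both views show the dot about 18° short of the mark: it sits just left of it at (668,271) in the right half, with the mark at (690,330). One short stroke on the right side should finish it.

```bash
python3 -m handwheel '{"slide":[[-0.8,0,0],[0,1,0],[0,0,-1],[0,0,-1],[0,0,0],[0,0,0]],"dr":[[0,0,0],[0,0,0],[0,0,0],[0,0,0],[0,0,0],[0,0,0]],"jaw":[1,1,1,1,1,1]}'
```

```text
t: 14.55
tool_pos: [0.5407, -0.0234, 0.0659]
tcp_rot: [3.142, -0.002, 3.051]
contact_force: [-0.4, -0.4, 0.8]
grip_width: 0.0006
gripper_force: 0.0
```

```bash
python3 -m handwheel '{"slide":[[0,0.4,0],[0,0.2,0],[0,0,0]],"dr":[[0,0,0],[0,0,0],[0,0,0]],"jaw":[1,1,1]}'
```

```text
t: 14.85
tool_pos: [0.5405, -0.0066, 0.0673]
tcp_rot: [-3.125, -0.0, 3.049]
contact_force: [-10.4, -70.8, 4.0]
grip_width: 0.0004
gripper_force: 36.4
```

```bash
python3 -m handwheel '{"slide":[[0,-0.1,0],[0.15,-0.02,0],[0.15,-0.02,0],[0.15,-0.01,0],[0,0,0]],"dr":[[0,0,0],[0,0,0],[0,0,0],[0,0,0],[0,0,0]],"jaw":[1,1,1,1,1]}'
python3 - <<'E'
from path import *
dot()
E
```

```text
t: 15.35
tool_pos: [0.5598, -0.0084, 0.0672]
tcp_rot: [-3.136, 0.001, 3.049]
contact_force: [3.3, -28.9, -2.5]
grip_width: 0.0008
gripper_force: 14.4
top dot deg 4.613459662850703 r 0.04482366991562389 3
```

```bash
python3 -m handwheel '{"slide":[[0,-0.6,0],[0,0,1],[0,0,1],[0,-1,0],[0,-1,0],[0,0,0]],"dr":[[0,0,0],[0,0,0],[0,0,0],[0,0,0],[0,0,0],[0,0,0]],"jaw":[1,1,1,1,1,1]}'
python3 - <<'E'
from path import *
dot()
E
```

```text
t: 16.05
tool_pos: [0.5593, -0.1123, 0.1475]
tcp_rot: [-3.141, 0.001, 3.048]
contact_force: [0.2, 0.3, 0.2]
grip_width: 0.0005
gripper_force: 0.0
top dot deg 0.027970878973762655 r 0.04638201583226161 18
scene dot deg 359.8388355398138 r 0.046988318384361794 16
```

The dot is at the mark, within 0.2°. Next is the zero key.

```bash
python3 -m handwheel '{"slide":[[0,0,1],[-1,0,0],[-1,0.65,0],[-0.8,1,0],[-0.8,1,0],[0,1,0],[0,1,0],[0,0,0],[0,0,-1],[0,0,-1],[0,0,-0.8],[0,0,0]],"dr":[[0,0,0],[0,0,0],[0,0,0],[0,0,0],[0,0,0],[0,0,0],[0,0,0],[0,0,0],[0,0,0],[0,0,0],[0,0,0],[0,0,0]],"jaw":[1,1,1,1,1,1,1,1,1,1,1,1]}'
python3 - <<'E'
from h import *
print(get_obs()["tool_pos"])
E
```

```text
t: 17.35
tool_pos: [0.4145, 0.0743, 0.071]
tcp_rot: [-3.14, -0.006, 3.051]
contact_force: [-1.1, 0.1, 1.1]
grip_width: 0.0002
gripper_force: 0.0
[0.4145238  0.07431267 0.07099279]
```

```bash
python3 -m handwheel '{"slide":[[0.02,-0.02,-0.4],[0,0,0],[0,0,0]],"dr":[[0,0,0],[0,0,0],[0,0,0]],"jaw":[1,1,1]}'
python3 -m handwheel '{"slide":[[0,0,-0.1],[0,0,0]],"dr":[[0,0,0],[0,0,0]],"jaw":[1,1]}'
python3 -m handwheel '{"slide":[[0,0,-0.1],[0,0,0]],"dr":[[0,0,0],[0,0,0]],"jaw":[1,1]}'
```

```text
t: 17.65
tool_pos: [0.418, 0.0735, 0.0603]
tcp_rot: [3.141, 0.001, 3.05]
contact_force: [-0.3, -0.8, 0.8]
grip_width: 0.0006
gripper_force: 0.0
t: 17.85
tool_pos: [0.4178, 0.0734, 0.0552]
tcp_rot: [3.141, 0.001, 3.05]
contact_force: [0.7, -0.7, 0.7]
grip_width: 0.0007
gripper_force: 0.5
t: 18.05
tool_pos: [0.4179, 0.0734, 0.0507]
tcp_rot: [3.141, 0.001, 3.05]
contact_force: [1.3, 0.0, 4.6]
grip_width: 0.0003
gripper_force: 1.8
```

```bash
python3 -m handwheel '{"slide":[[0,0,-0.1],[0,0,0]],"dr":[[0,0,0],[0,0,0]],"jaw":[1,1]}'
python3 -m handwheel '{"slide":[[0,0,-0.05],[0,0,0]],"dr":[[0,0,0],[0,0,0]],"jaw":[1,1]}'
```

```text
t: 18.25
tool_pos: [0.4182, 0.0734, 0.0496]
tcp_rot: [3.141, 0.001, 3.05]
contact_force: [-15.8, -1.4, 37.0]
grip_width: 0.0004
gripper_force: 18.3
t: 18.45
tool_pos: [0.4185, 0.0734, 0.0491]
tcp_rot: [3.141, 0.002, 3.05]
contact_force: [-26.5, -3.7, 57.2]
grip_width: 0.0004
gripper_force: 29.0
```

```bash
python3 -m handwheel '{"slide":[[0,0,0.4],[0,0,1],[0,0,1],[0,0,1],[0,0,0],[0,0,0]],"dr":[[0,0,0],[0,0,0],[0,0,0],[0,0,0],[0,0,0],[0,0,0]],"jaw":[1,1,1,1,1,1]}'
python3 - <<'E'
from path import *
dot()
cv2.imwrite("pics/e.png",cv2.resize(camera("scene")[60:260,160:460,::-1],None,fx=2.6,fy=2.6))
E
```

```text
t: 19.05
tool_pos: [0.4178, 0.0733, 0.1809]
tcp_rot: [3.141, 0.001, 3.05]
contact_force: [-0.6, -0.7, -0.0]
grip_width: 0.0007
gripper_force: 0.0
scene dot deg 0.012899520147430175 r 0.047204354410381136 17
```

View pics/e.png

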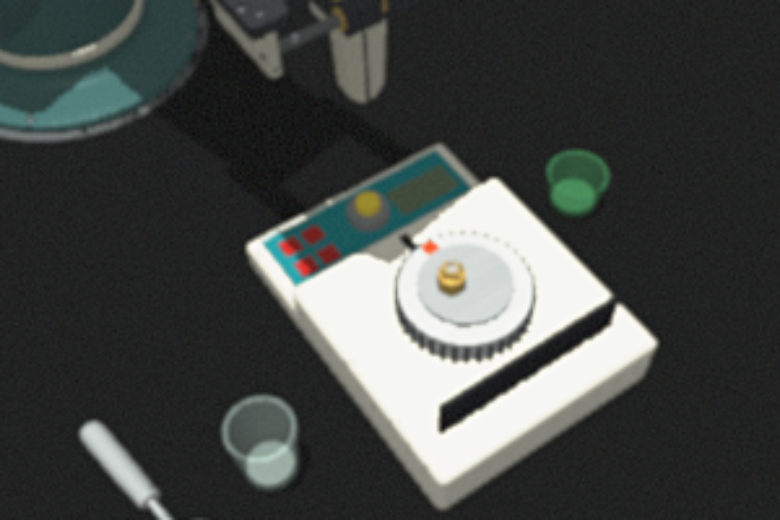

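The dot (430,247) stands at the mark, the key is up, and the weight, beaker, cup and scoop haven't moved.

```bash
python3 -c "
from station import *
print(close_job())"
```

```text
the job is handed in; nothing more can be done
None
```

The job is handed in, though no verdict came back. The ring stands at two full turns with the dot at the mark (within about 0.2° by camera). The zero key was pressed to a hard stop about 5 mm down and is up again, and the weight, beaker, cup and scoop look unmoved in the last picture.

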